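Lock the slicing stop for the cheese

TASK

Two identical slicing guides stand on the worktop, one with a block of cheese on it and one with a lemon. On the cheese's guide, slide the stop along until its white plate stands over the red line, then flip the blue cam lever right over until it lies down flat and clamps the rod. Leave the lemon's guide alone.

Things in the scene. Friction and masses are not known exactly. Their poses are not given: they have to be found in the camera images.
- cheese_guide: Fixed slicing guide with a loose yellow cheese block on its pale board (165x265x12 mm). Origin on the worktop under the rod; mm in its frame: x to the cheese's side, y along the rod from stop to clamp, z up. Board x -45..120, y -150..115. Red line across it at y=-65. 14 mm rod at x=0, z=32. Clamp at x=0, y 2..68, top z=74. Lever pin along x at y=35, z=63. Cheese x 40..114, y -24..80, top 49.
- cheese_knob (a point): Middle of the upright black grip of the stop on the cheese's guide: round, 15 mm thick (cap 17), z 50..98 mm, this point at z=74, x=0 in the guide's frame. It stands on, and centred over, the stop's white plate (x -12..105, 6 mm thick, top z=50). Starts 40 to 70 mm short of the line, away from the clamp; slides along y only, friction about 2 N, ends 30 mm past the line.
- cheese_lever (a joint): Blue cam lever of the cheese's guide, rad. 0: leaning 20 deg from upright towards the stop; 0.35: upright; 1.83: end stop, shut, 5 deg above level, pointing to the guide's +y. 83 mm long from its pin, 9 mm thick, paddle end 22 mm wide. Starts at 0 to 0.25. Takes 3 to 5 N at the paddle. Left short of 1 it springs open; dead centre 1.48; past 1.65 it snaps to the end and stays.
- lemon_guide: The other slicing guide, alike but with a lemon on its board (a block of cheese marks the guide to be set); origin and axes as for the cheese's guide. To be left alone.

How it is judged:
By the outcome, as a careful person would: the job done as asked, in the order asked, and still so for the second after the job is handed in, with the robot touching nothing.
It also fails if it takes over 48 s, if anything falls off the work surface, if the arm or the gripper's body presses on something with over 40 N, if the wrist force passes 120 N, or if a joint passes its speed limit or range.

ROBOT

A 6-joint arm with a two-finger parallel gripper is mounted at the origin on a cart in front of the work surface, level with it; the furniture and walls round the work are solid. World frame = base frame: x ahead of the robot, y to its left, z up, the work surface at z = 0. Lengths are in m, angles in rad, forces in N, time in s.
With the tool pointing down it reaches from about 0.375 to 0.9 m from the base axis. Payload 3.1 kg.
Tool frame: the origin (TCP) lies at the very end of the fingers, on their centre line; the grasp point (between the pads) lies arm.pinch_z behind it (arm.pinch_z is the distance from the TCP to the grasp point, in m); z points along the fingers, y is the line along which they close (so a half turn about z gives the same grasp; the last joint's range is limited). The gripper opens to 87 mm and grips with 3 to 60 N. Pads are 19 mm wide; open, the fingers measure 117 mm over their backs; the gripper's body (75 mm by 190 mm) begins 51 mm behind the grasp point.
Start: joints at [1.135, 0.527, 1.433, -0, 1.181, -0.178], TCP at [0.159, 0.604, 0.223] pointing down, gripper open.
Joint ranges: [-3.08, 3.08], [-0.75, 2.2], [0.22, 2.44], [-1.43, 4.57], [0, 2.65], [-2.85, 2.85]. Speed limits (rad/s): [2.79, 2.79, 3.14, 3.14, 3.14, 3.14].

INTERFACE

Orientations are given as a unit quaternion [w, x, y, z].
In Python, from station import arm gives the robot as it stands.
- The arm moves only by the tool send_rows, never from a script. Its argument "rows" is a list of rows, each an object with "grip": the finger opening in mm, from 0 to 87; "delta_pos": the shift along the tool's x, y, z scaled (see below), a list of three; "turn": the turn about the tool's z scaled (see below). A call has 1 to 20 rows; each row shifts and turns the commanded pose from where the row before left it, along the tool's axes as they then stand; what a row does not reach is not made up. The controller multiplies each number of a shift by 0.04 m and each number of a turn by 120 degrees. A row lasts 1/10 s, in which the tool goes at most 50 mm and 8.59 degrees, less where a joint would pass 70% of its speed; a pose out of reach is approached as far as the arm can. A call with a number of a shift or a turn outside -1 to 1 is refused whole. A call with a gripper value outside its range is refused whole. The fingers move at their own pace and stop on an object; "force" is the grip in N (left out, the last holds). Time passes only in rows, so rows that do not move let the fingers close. It gives the time, the measured TCP pose, the force, the opening and the grip force at its end, in the units of the state.
- arm.get_obs(): the state, without advancing time (a new reading comes with each control period).
- arm.capture(name): name is "scene" or "side" or "wrist"; returns the picture (400x640x3 uint8, red, green, blue); there is no depth.
- arm.camera_params(name): a dict with "vertical_fov" (degrees; the focal length in pixels is half the picture's height over the tangent of half this angle, whatever the lens; pixels are square), "cx", "cy" (the principal point, pixels), "extrinsics" (4x4, takes a point from world to camera coordinates); the wrist camera has in their place "T_tool_cam" (4x4, takes a point from camera to tool coordinates, whose origin is the TCP and whose axes are the flange's). Camera axes: x right, y up, looking along -z (the intrinsics and any distortion apply to the point x, -y, -z); pixel columns grow to the right and rows downward; lengths in m; the calibration is good to about 2 mm. A picture is of the moment at which its call begins: read the wrist's pose just before it. camera_params takes no time and is no camera call.
- arm.finish_job(): hands the job in; it is judged then, once.
The state is a dict: "time_s": time; "joint_pos": joint angles; "joint_vel": joint speeds; "effort": joint torques, N m; "tcp_pos": TCP position; "orientation": TCP orientation; "contact_force": force on the tool from outside, world axes, zero at the start; "ft_torque": the same for the moment, N m; "grip_width": finger opening in m; "finger_force": force on a finger pad.
Only numpy, scipy, OpenCV 4.12 (cv2) and the standard library are available. Lean on these libraries where they do the work, as an engineer would, in place of code of your own. Each camera call takes 0.05 s, during which the arm holds its last target. There are 200 camera calls.

## Working session

There is one attempt and no reset: what is moved stays moved. The work goes in short steps, Python scripts to look and compute and a tool call to move; the robot and the scene stay as the last step left them, time stands still between calls to the robot, and variables do not carry over. Pictures are saved under pics/ and viewed, at most 10 in all, crops included, and the job is handed in when it is done.

Besides the shell and the picture viewer there is one more tool, called after "Call:" by a JSON object that holds its "name" and its "arguments", one argument or row to a line. send_rows: Moves the arm, as the interface text tells. Its arguments: {"type":"object","properties":{"rows":{"type":"array","items":{"type":"object","properties":{"grip":{"type":"number"},"delta_pos":{"type":"array","items":{"type":"number"}},"turn":{"type":"number"}}}},"force":{"type":"number"}},"required":["rows"]}

```bash
ls; mkdir -p pics; python3 - <<'E'
from station import arm
import cv2
o=arm.get_obs();print(o,arm.pinch_z)
for n in("scene","side","wrist"):
    p=arm.camera_params(n);print(n,p)
    cv2.imwrite(f"pics/{n}0.png",arm.capture(n)[:,:,::-1])
E
```

```text
pics
{'time_s': 0.0, 'joint_pos': array([ 1.13449022e+00,  5.28466964e-01,  1.43389104e+00,  1.26504965e-05,
        1.18137302e+00, -1.78536259e-01]), 'joint_vel': array([ 0.00091614,  0.00028493, -0.0009049 , -0.00168473, -0.00080958,
        0.00153953]), 'effort': array([ 3.81159100e-05, -4.40038168e+01, -1.76594245e+01,  6.32615970e-02,
        5.82305412e-02, -1.61046210e-04]), 'tcp_pos': array([0.15900867, 0.60369012, 0.22157471]), 'orientation': array([-3.29111932e-04,  1.28530710e-01,  9.91704953e-01, -1.01728801e-03]), 'contact_force': array([-0.15466247,  0.59542038,  0.15693011]), 'ft_torque': array([0.03208172, 0.00294932, 0.00018804]), 'finger_force': 0.0, 'grip_width': 0.08732901482873903} 0.0187
scene {'vertical_fov': 57.90237268186311, 'cx': 319.7551635066528, 'cy': 202.71652931343152, 'extrinsics': array([[-0.47697223, -0.87889129,  0.00689919,  0.12525766],
       [ 0.6764418 , -0.36206883,  0.64135221, -0.397696  ],
       [-0.56118089,  0.3105741 ,  0.76721558, -0.78296746],
       [ 0.        ,  0.        ,  0.        ,  1.        ]])}
side {'vertical_fov': 55.53652040011039, 'cx': 317.7008838703209, 'cy': 204.60377192875416, 'extrinsics': array([[-0.99919946,  0.03994438, -0.00221052,  0.44127508],
       [-0.02548559, -0.59297785,  0.80481535, -0.10691001],
       [ 0.03083706,  0.8042274 ,  0.59352115, -1.02547136],
       [ 0.        ,  0.        ,  0.        ,  1.        ]])}
wrist {'vertical_fov': 59.83208110797497, 'cx': 318.6512982097948, 'cy': 201.98098008163382, 'T_tool_cam': array([[-1.05285581e-03,  9.63875248e-01,  2.66352019e-01,
         7.23531566e-02],
       [ 9.99999445e-01,  1.02485552e-03,  2.44121876e-04,
        -7.82088910e-04],
       [-3.76693040e-05,  2.66352128e-01, -9.63875792e-01,
        -1.61696601e-01],
       [ 0.00000000e+00,  0.00000000e+00,  0.00000000e+00,
         1.00000000e+00]])}
```

View pics/scene0.png

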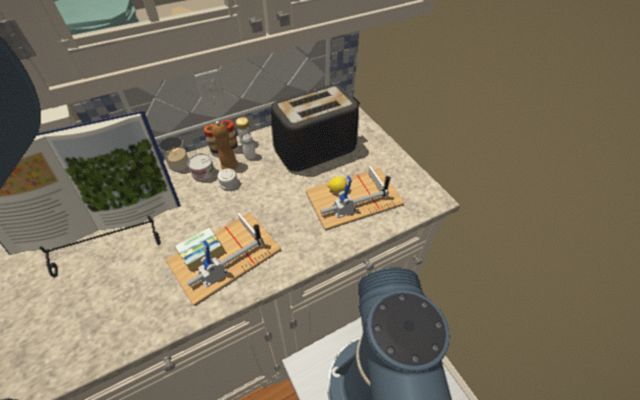

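View pics/side0.png

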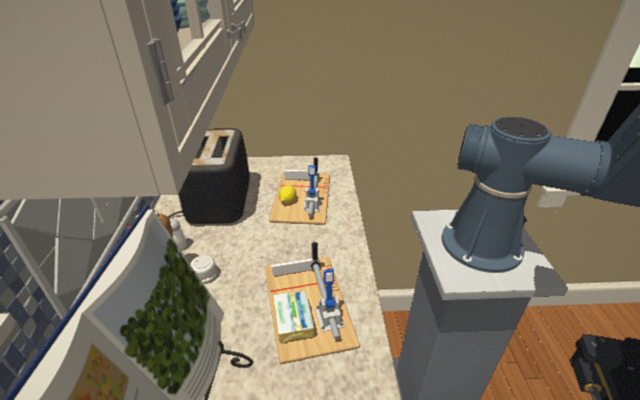

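The scene view shows the cheese guide around pixel (225,255) and the lemon guide at (353,197). The side view shows the cheese guide around (310,310). I'll cast the approximate corners and feature pixels onto their planes.

```bash
cat > h.py <<'E'
import numpy as np, cv2
from station import arm
from scipy.spatial.transform import Rotation as R
def cam(n,obs=None):
    p=arm.camera_params(n); f=200/np.tan(np.radians(p['vertical_fov']/2))
    if n=='wrist':
        o=obs or arm.get_obs(); q=o['orientation']
        T=np.eye(4);T[:3,:3]=R.from_quat([q[1],q[2],q[3],q[0]]).as_matrix();T[:3,3]=o['tcp_pos']
        C=T@p['T_tool_cam']
    else: C=np.linalg.inv(p['extrinsics'])
    return C,f,p['cx'],p['cy']
def ray(c,u,v):
    C,f,cx,cy=c; d=C[:3,:3]@np.array([(u-cx)/f,-(v-cy)/f,-1]); return C[:3,3],d
def plane(c,uv,z):
    o,d=ray(c,*uv); return o+d*(z-o[2])/d[2]
def proj(c,P):
    C,f,cx,cy=c; p=C[:3,:3].T@(np.asarray(P)-C[:3,3]); return np.array([cx-f*p[0]/p[2],cy+f*p[1]/p[2]])
E
python3 - <<'E'
from h import *
np.set_printoptions(precision=4,suppress=True)
c=cam('scene');s=cam('side')
for uv in[(167,262),(193,300),(280,248),(250,215)]:print(plane(c,uv,.012))
print('knob',plane(c,(257,236),.074),'lever?')
for uv in[(279,358),(357,347),(322,258),(266,266)]:print('s',plane(s,uv,.012))
for n,b,z in(('scene',(150,200,300,310),5),('side',(255,230,365,365),5)):
    im=cv2.imread(f'pics/{n}0.png')[b[1]:b[3],b[0]:b[2]]
    cv2.imwrite(f'pics/{n}0c.png',cv2.resize(im,None,fx=4.4,fy=4.4,interpolation=cv2.INTER_CUBIC))
E
```

```text
[0.517 0.325 0.012]
[0.3782 0.2942 0.012 ]
[0.4149 0.0418 0.012 ]
[0.5615 0.072  0.012 ]
knob [0.4383 0.0916 0.074 ] lever?
s [0.5303 0.3202 0.012 ]
s [0.3746 0.3026 0.012 ]
s [0.4325 0.0467 0.012 ]
s [0.5731 0.069  0.012 ]
```

Call:
{"name": "send_rows", "arguments": {
  "rows": [
    {"grip": 87,"delta_pos": [-0.4,-0.36,-0.1],"turn": 0},
    {"grip": 87,"delta_pos": [-0.8,-0.72,-0.06],"turn": 0},
    {"grip": 87,"delta_pos": [-0.8,-0.72,-0.06],"turn": 0},
    {"grip": 87,"delta_pos": [-0.8,-0.72,-0.06],"turn": 0},
    {"grip": 87,"delta_pos": [-0.8,-0.72,-0.06],"turn": 0},
    {"grip": 87,"delta_pos": [-0.8,-0.72,-0.06],"turn": 0},
    {"grip": 87,"delta_pos": [-0.8,-0.72,-0.06],"turn": 0},
    {"grip": 87,"delta_pos": [-0.8,-0.72,-0.06],"turn": 0},
    {"grip": 87,"delta_pos": [-0.8,-0.72,-0.06],"turn": 0},
    {"grip": 87,"delta_pos": [-0.8,-0.72,-0.06],"turn": 0},
    {"grip": 87,"delta_pos": [-0.8,-0.72,-0.06],"turn": 0},
    {"grip": 87,"delta_pos": [-0.8,-0.72,-0.06],"turn": 0},
    {"grip": 87,"delta_pos": [-0.4,-0.36,0],"turn": 0}
  ]
}}

```text
time_s: 1.45
tcp_pos: [0.4446, 0.1696, 0.2533]
orientation: [0.001, 0.13, 0.992, -0.0]
contact_force: [-0.3, 0.3, 0.8]
grip_width: 0.0871
finger_force: 0.0
```

Call:
{"name": "send_rows", "arguments": {
  "rows": [
    {"grip": 87,"delta_pos": [0,0,0],"turn": 0.0677},
    {"grip": 87,"delta_pos": [0,0,0],"turn": 0.0677},
    {"grip": 87,"delta_pos": [0,0,0],"turn": 0.0677},
    {"grip": 87,"delta_pos": [0,0,0],"turn": 0.0677},
    {"grip": 87,"delta_pos": [0,0,0],"turn": 0.0677},
    {"grip": 87,"delta_pos": [0,0,0],"turn": 0.0677},
    {"grip": 87,"delta_pos": [0,0,0],"turn": 0.0677},
    {"grip": 87,"delta_pos": [0,0,0],"turn": 0.0677},
    {"grip": 87,"delta_pos": [0,0,0],"turn": 0},
    {"grip": 87,"delta_pos": [0,0,0],"turn": 0}
  ]
}}

```text
time_s: 2.45
tcp_pos: [0.4423, 0.1722, 0.2528]
orientation: [-0.0, 0.64, 0.768, -0.0]
contact_force: [-0.4, 0.5, 0.8]
grip_width: 0.0868
finger_force: 0.0
```

```bash
python3 - <<'E'
from h import *
o=arm.get_obs();im=arm.capture('wrist')[:,:,::-1]
cv2.imwrite('pics/w1.png',im);np.save('w1.npy',cam('wrist',o)[0]);print(o['tcp_pos'],o['orientation'],o['joint_pos'],o['time_s'])
E
```

```text
[0.44232806 0.17223432 0.25282631] [-1.41770111e-04  6.40053169e-01  7.68330591e-01 -1.55929773e-04] [ 1.35291526e-01  2.84692933e-01  1.75987414e+00 -1.45233963e-06
  1.09744706e+00 -4.63691729e-02] 2.45
```

View pics/w1.png

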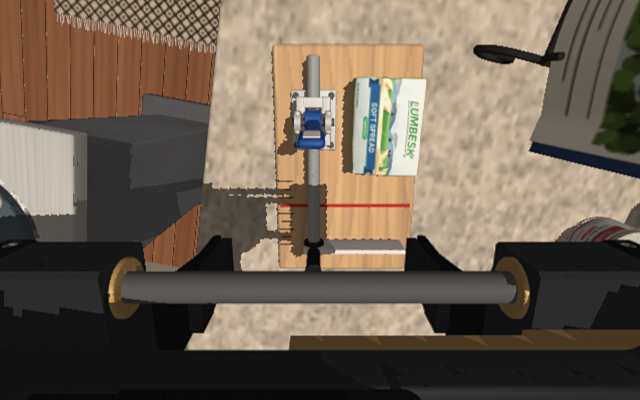

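The wrist view shows the board's far corners near (273,45) and (423,45), the red line at row 206 (columns 280–410), and the knob top at (314,243). The white plate is at rows 240–250 and the blue lever at (312,125). Next I compute the guide pose.

```bash
python3 - <<'E'
from h import *
np.set_printoptions(precision=4,suppress=True)
im=cv2.imread('pics/w1.png').astype(int);c=list(cam('wrist'));c[0]=np.load('w1.npy')
B,G,Rr=im[...,0],im[...,1],im[...,2]
m=(Rr>130)&(G<80)&(B<80);m[:190]=0;m[225:]=0;m[:,:270]=0;m[:,430:]=0
v,u=np.nonzero(m);P=np.array([plane(c,(a+.0,b+.0),.0125) for a,b in zip(u,v)])
print('n',len(u),u.min(),u.max())
k=np.polyfit(P[:,0],P[:,1],1);yaw=np.arctan(k[0]);ex=np.array([np.cos(yaw),np.sin(yaw)]);ey=np.array([-ex[1],ex[0]])
print('yaw deg',np.degrees(yaw))
for q in((273,45),(423,45)):print('corner g',plane(c,q,.012)[:2]@np.c_[ex,ey])
print('line ends x',np.sort(P[:,:2]@ex)[[5,-5]],'y',np.mean(P[:,:2]@ey))
# board left/right edges via orange-ness
for row in(60,80,180,195,230):
    r=(Rr[row]-B[row]>45);idx=np.nonzero(r[262:435])[0]+262;print(row,idx[[0,-1]],[plane(c,(x,row),.012)[:2]@ex for x in idx[[0,-1]]])
# rod centre cols (grey)
for row in(62,75,165,175,195,220):
    s=(abs(Rr[row]-B[row])<25);idx=np.nonzero(s[295:335])[0]+295;print('rod',row,idx[[0,-1]],plane(c,(idx.mean(),row),.032)[:2]@ex)
print('knob',plane(c,(314,243),.098)[:2]@np.c_[ex,ey])
x0=cv2.resize(cv2.imread('pics/w1.png')[190:280,270:420],None,fx=5,fy=5,interpolation=cv2.INTER_CUBIC);cv2.imwrite('pics/w1c.png',x0)
E
```

```text
n 254 280 409
yaw deg 10.392092659658763
corner g [0.4174 0.2243]
corner g [0.5776 0.2242]
line ends x [0.4219 0.5734] y 0.04654589928737872
60 [267 423] [np.float64(0.41037856712200194), np.float64(0.5787901480630457)]
80 [273 391] [np.float64(0.4161269416040811), np.float64(0.5453640800515921)]
180 [277 414] [np.float64(0.41685907418843926), np.float64(0.5786208534622664)]
195 [277 413] [np.float64(0.4162619321173221), np.float64(0.5787467557927176)]
230 [278 410] [np.float64(0.4160408730398276), np.float64(0.5782334263536664)]
rod 62 [306 319] 0.45982808438999634
rod 75 [306 319] 0.45975911124087754
rod 165 [307 318] 0.45924363308729643
rod 175 [307 318] 0.45918190140275567
rod 195 [307 319] 0.4596232373756352
rod 220 [308 319] 0.4600501304147919
knob [0.4615 0.0325]
```

View pics/w1c.png

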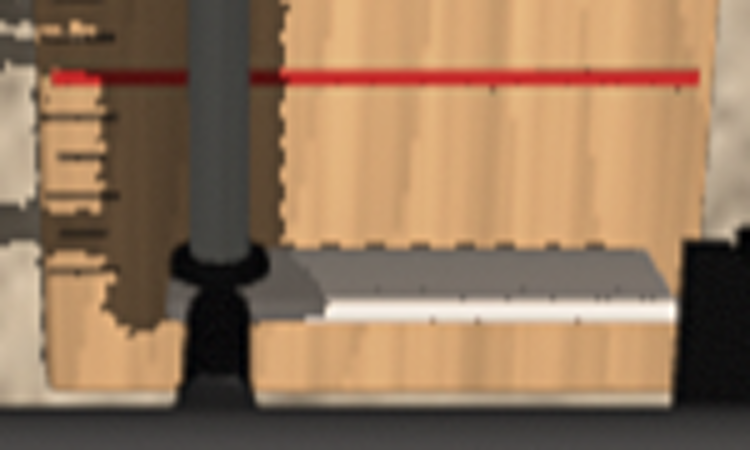

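```bash
cat >> h.py <<'E'
yaw=np.radians(10.39); ex=np.array([np.cos(yaw),np.sin(yaw)]); ey=np.array([-ex[1],ex[0]]); M=np.c_[ex,ey]
O=np.array([.4597,.1115])  # guide origin along ex,ey
def g(P): return 1000*(np.asarray(P)[:2]@M-O)   # guide mm
E
python3 - <<'E'
from h import *
np.set_printoptions(precision=4,suppress=True)
c=list(cam('wrist'));c[0]=np.load('w1.npy')
print([g(plane(c,(u,v),.05)) for u,v in((370,249.8),(370,254.2),(405.4,252),(334,254.2))])
o=arm.get_obs();print('tcp g',g(o['tcp_pos']),'toolx ang',np.degrees(R.from_quat(np.roll(o['orientation'],-1)).as_matrix()[:2,0]@ey))
print('cap', [g(plane(c,(314,190+v/5),.098)) for v in (375,405)])
s=cam('side');sc=cam('scene')
# knob top in side/scene
Kw=lambda y,z:np.r_[M@(O+np.array([0,y/1000])),z/1000]
for y in(-110,-120,-125):print(y,proj(s,Kw(y,98)),proj(sc,Kw(y,98)))
R_=R.from_quat(np.roll(o['orientation'],-1)).as_matrix();print(R_)
E
```

```text
[array([  64.3724, -106.8111]), array([  64.5803, -112.1972]), array([ 104.5804, -109.5226]), array([  23.7188, -112.1736])]
tcp g [  6.4779 -21.8848] toolx ang 57.29577895606867
cap [array([   1.694 , -102.4299]), array([   1.6659, -108.9801])]
-110 [314.6549 243.0343] [256.4425 225.8031]
-120 [313.7484 240.236 ] [259.7131 223.8627]
-125 [313.3011 238.8552] [261.3378 222.8987]
[[-0.1802  0.9836 -0.0003]
 [ 0.9836  0.1802 -0.0001]
 [-0.     -0.0003 -1.    ]]
```

Call:
{"name": "send_rows", "arguments": {
  "rows": [
    {"grip": 87,"delta_pos": [-0.438,-0.0325,0],"turn": 0},
    {"grip": 87,"delta_pos": [-0.438,-0.0325,0],"turn": 0},
    {"grip": 87,"delta_pos": [-0.438,-0.0325,0],"turn": 0},
    {"grip": 87,"delta_pos": [-0.438,-0.0325,0],"turn": 0},
    {"grip": 87,"delta_pos": [-0.438,-0.0325,0.3],"turn": 0},
    {"grip": 87,"delta_pos": [0,0,0.6],"turn": 0},
    {"grip": 87,"delta_pos": [0,0,0.6],"turn": 0},
    {"grip": 87,"delta_pos": [0,0,0.6],"turn": 0},
    {"grip": 87,"delta_pos": [0,0,0.6],"turn": 0},
    {"grip": 87,"delta_pos": [0,0,0.6],"turn": 0},
    {"grip": 87,"delta_pos": [0,0,0.6],"turn": 0},
    {"grip": 87,"delta_pos": [0,0,0.6],"turn": 0},
    {"grip": 87,"delta_pos": [0,0,0.3],"turn": 0},
    {"grip": 87,"delta_pos": [0,0,0],"turn": 0},
    {"grip": 87,"delta_pos": [0,0,0],"turn": 0}
  ]
}}

```text
time_s: 4.0
tcp_pos: [0.4519, 0.0849, 0.061]
orientation: [-0.0, 0.641, 0.768, -0.0]
contact_force: [-0.2, 0.1, 0.9]
grip_width: 0.0867
finger_force: 0.0
```

```bash
python3 - <<'E'
from h import *
o=arm.get_obs();im=arm.capture('wrist')[:,:,::-1]
np.save('w2.npy',cam('wrist',o)[0]);print(g(o['tcp_pos']),o['tcp_pos'],o['contact_force'])
s=arm.capture('side')[:,:,::-1][225:315,255:365]
a=np.zeros((600,640,3),np.uint8);a[:400]=im;a[400:]=0;x=cv2.resize(s,(244,200),interpolation=cv2.INTER_CUBIC);a[400:,:244]=x
cv2.imwrite('pics/w2.png',a)
E
```

```text
[ 9.25720099e-02 -1.09523503e+02] [0.45189688 0.08486652 0.06099167] [-0.16114718  0.08603991  0.94386233]
```

View pics/w2.png

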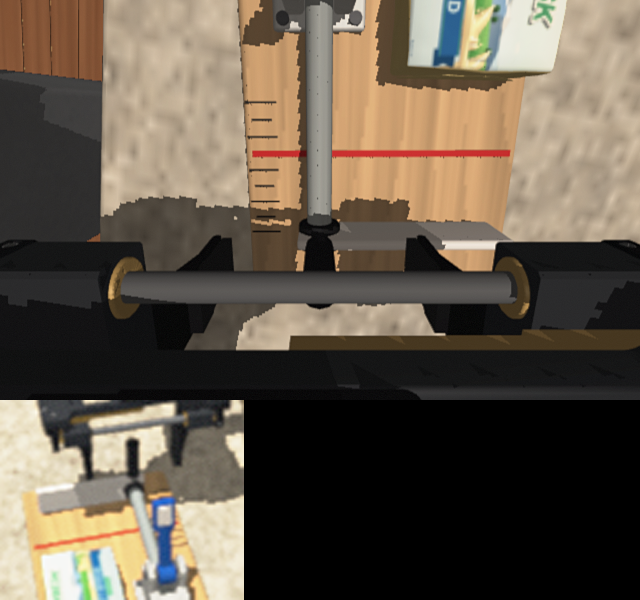

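The knob stands at column 319, midway between the fingers. The red line is at row 153 and the plate's top is around row 244. I'll close the gripper and re-measure the plate-to-line distance.

Call:
{"name": "send_rows", "arguments": {
  "rows": [
    {"grip": 5,"delta_pos": [0,0,0],"turn": 0},
    {"grip": 5,"delta_pos": [0,0,0],"turn": 0},
    {"grip": 5,"delta_pos": [0,0,0],"turn": 0},
    {"grip": 5,"delta_pos": [0,0,0],"turn": 0},
    {"grip": 5,"delta_pos": [0,0,0],"turn": 0},
    {"grip": 5,"delta_pos": [0,0,0],"turn": 0},
    {"grip": 5,"delta_pos": [0,0,0],"turn": 0},
    {"grip": 5,"delta_pos": [0,0,0],"turn": 0},
    {"grip": 5,"delta_pos": [0,0,0],"turn": 0},
    {"grip": 5,"delta_pos": [0,0,0],"turn": 0},
    {"grip": 5,"delta_pos": [0,0,0],"turn": 0},
    {"grip": 5,"delta_pos": [0,0,0],"turn": 0}
  ],
  "force": 20
}}

```text
time_s: 5.3
tcp_pos: [0.4521, 0.0849, 0.0609]
orientation: [0.0, 0.641, 0.767, 0.0]
contact_force: [1.3, 0.9, -1.8]
grip_width: 0.0149
finger_force: 19.6
```

```bash
cat >> h.py <<'E'
def meas(name):
    o=arm.get_obs();im=arm.capture('wrist')[:,:,::-1];cv2.imwrite(name,im);c=cam('wrist',o);im=im.astype(int)
    B,G,Rr=im[...,0],im[...,1],im[...,2]
    m=(Rr>120)&(G<85)&(B<85);m[:,:240]=0;m[:,560:]=0;m[240:]=0
    v,u=np.nonzero(m);P=np.array([g(plane(c,q,.0125)) for q in zip(u,v)]);print('tcp',g(o['tcp_pos']),o['tcp_pos'][2],'line y',np.median(P[:,1]),len(u))
    k=np.polyfit(P[:,0],P[:,1],1);print('slope deg',np.degrees(np.arctan(k[0])))
    for x in(60,70,80,90,98):   # plate: print near/far edge of the bright, colourless top
        best=[]
        for y in np.arange(-130,-40,.5):
            u_,v_=proj(c,np.r_[M@(O+np.array([x,y])/1000),.05]).round().astype(int)
            if 0<=v_<400 and 0<=u_<640: p=im[v_,u_]; best.append((y,p.min(),p.max()-p.min()))
        w=[b[0] for b in best if b[1]>185 and b[2]<40]
        gr=[b[0] for b in best if b[2]<25 and b[1]>60]
        print(x,'white',w[:1]+w[-1:],len(w),'grey',gr[:1]+gr[-1:])
E
python3 - <<'E'
from h import *
meas('pics/w3.png')
E
```

```text
tcp [   0.31355537 -109.51375303] 0.06092312129005952 line y -65.20219917004835 1236
slope deg -0.05432455804836572
60 white [] 0 grey [np.float64(-107.0), np.float64(-96.5)]
70 white [] 0 grey [np.float64(-107.5), np.float64(-96.5)]
80 white [] 0 grey [np.float64(-108.0), np.float64(-96.5)]
90 white [np.float64(-111.5), np.float64(-107.0)] 10 grey [np.float64(-111.5), np.float64(-98.5)]
98 white [np.float64(-111.5), np.float64(-107.0)] 10 grey [np.float64(-111.5), np.float64(-104.0)]
```

Call:
{"name": "send_rows", "arguments": {
  "rows": [
    {"grip": 5,"delta_pos": [0.05,0,0],"turn": 0},
    {"grip": 5,"delta_pos": [0.11,0,0],"turn": 0},
    {"grip": 5,"delta_pos": [0.11,0,0],"turn": 0},
    {"grip": 5,"delta_pos": [0.11,0,0],"turn": 0},
    {"grip": 5,"delta_pos": [0.11,0,0],"turn": 0},
    {"grip": 5,"delta_pos": [0.11,0,0],"turn": 0},
    {"grip": 5,"delta_pos": [0.11,0,0],"turn": 0},
    {"grip": 5,"delta_pos": [0.11,0,0],"turn": 0},
    {"grip": 5,"delta_pos": [0.11,0,0],"turn": 0},
    {"grip": 5,"delta_pos": [0.11,0,0],"turn": 0},
    {"grip": 5,"delta_pos": [0.06,0,0],"turn": 0},
    {"grip": 5,"delta_pos": [0,0,0],"turn": 0},
    {"grip": 5,"delta_pos": [0,0,0],"turn": 0},
    {"grip": 5,"delta_pos": [0,0,0],"turn": 0}
  ]
}}

```text
time_s: 6.75
tcp_pos: [0.444, 0.1286, 0.061]
orientation: [-0.0, 0.641, 0.767, 0.0]
contact_force: [4.5, 2.7, -3.8]
grip_width: 0.0149
finger_force: 19.6
```

```bash
python3 - <<'E'
from h import *
meas('pics/w4.png')
E
```

```text
tcp [  0.26693376 -65.05704953] 0.060965655023443324 line y -64.03129439684719 240
slope deg -0.001287774760407522
60 white [] 0 grey [np.float64(-62.5), np.float64(-52.0)]
70 white [] 0 grey [np.float64(-63.5), np.float64(-52.0)]
80 white [np.float64(-62.5), np.float64(-62.5)] 1 grey [np.float64(-63.5), np.float64(-51.5)]
90 white [np.float64(-67.0), np.float64(-63.0)] 9 grey [np.float64(-67.0), np.float64(-54.0)]
98 white [np.float64(-67.0), np.float64(-63.0)] 9 grey [np.float64(-79.0), np.float64(-59.0)]
```

View pics/w4.png

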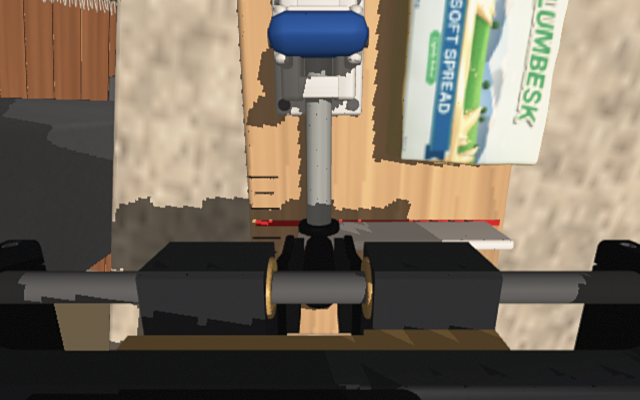

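The plate (bright strip near (490,243)) now sits at y≈-65.0 and the line at about -65.2. I'll release, lift and check from above.

Call:
{"name": "send_rows", "arguments": {
  "rows": [
    {"grip": 45,"delta_pos": [0,0,0],"turn": 0},
    {"grip": 45,"delta_pos": [0,0,0],"turn": 0},
    {"grip": 45,"delta_pos": [0,0,0],"turn": 0},
    {"grip": 45,"delta_pos": [0,0,0],"turn": 0},
    {"grip": 45,"delta_pos": [0,0,0],"turn": 0},
    {"grip": 45,"delta_pos": [0,0,-0.2],"turn": 0},
    {"grip": 45,"delta_pos": [0,0,-0.5],"turn": 0},
    {"grip": 45,"delta_pos": [0,0,-0.8],"turn": 0},
    {"grip": 45,"delta_pos": [0,0,-0.8],"turn": 0},
    {"grip": 45,"delta_pos": [0,0,-0.8],"turn": 0},
    {"grip": 45,"delta_pos": [0,0,-0.8],"turn": 0},
    {"grip": 0,"delta_pos": [1,0,0],"turn": 0},
    {"grip": 0,"delta_pos": [0.5,0,0],"turn": 0},
    {"grip": 0,"delta_pos": [0,0,0],"turn": 0},
    {"grip": 0,"delta_pos": [0,0,0],"turn": 0},
    {"grip": 0,"delta_pos": [0,0,0],"turn": 0},
    {"grip": 0,"delta_pos": [0,0,0],"turn": 0}
  ]
}}

```text
time_s: 8.5
tcp_pos: [0.4332, 0.1864, 0.2168]
orientation: [-0.0, 0.642, 0.767, -0.0]
contact_force: [-0.4, 0.0, -0.7]
grip_width: 0.0058
finger_force: 0.0
```

```bash
python3 - <<'E'
from h import *
meas('pics/w5.png');o=arm.get_obs();print(o['grip_width'],o['tcp_pos'])
a=cv2.imread('pics/w5.png');s=arm.capture('side')[:,:,::-1][225:345,255:375]
b=np.zeros((600,640,3),np.uint8);b[:400]=a;b[400:,:200]=cv2.resize(s,(200,200));
cv2.imwrite('pics/w5b.png',b)
E
```

```text
tcp [ 0.0695972  -6.24572573] 0.2167968345659322 line y -64.30000855433374 105
slope deg 0.24799792802155657
60 white [np.float64(-66.5), np.float64(-63.0)] 8 grey [np.float64(-68.0), np.float64(-52.0)]
70 white [np.float64(-66.5), np.float64(-63.0)] 8 grey [np.float64(-68.0), np.float64(-52.0)]
80 white [np.float64(-67.0), np.float64(-63.0)] 9 grey [np.float64(-68.0), np.float64(-52.5)]
90 white [np.float64(-67.0), np.float64(-63.0)] 9 grey [np.float64(-68.0), np.float64(-52.5)]
98 white [np.float64(-67.0), np.float64(-63.0)] 9 grey [np.float64(-68.0), np.float64(-57.0)]
0.0032848361023256807 [0.43331187 0.18648413 0.21677643]
```

View pics/w5b.png

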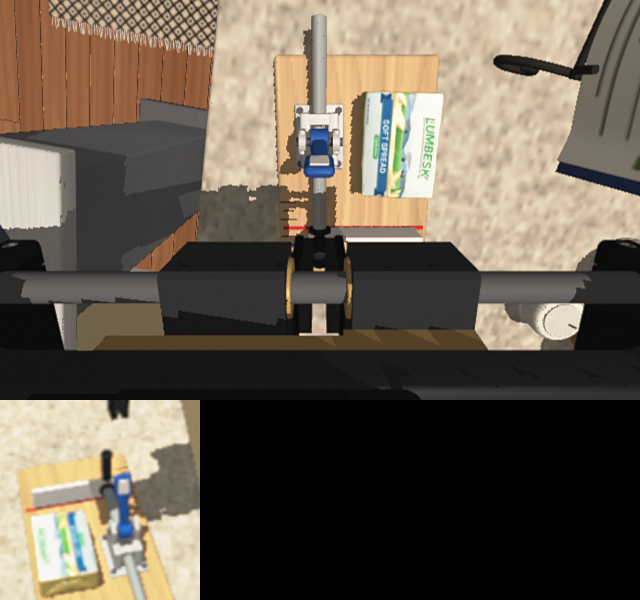

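The plate still stands over the red line (row ~228, right part) and the lever is up with its paddle near (319,165). Closing is done, so I lower the fingertips behind the lever.

Call:
{"name": "send_rows", "arguments": {
  "rows": [
    {"grip": 0,"delta_pos": [-0.4,0,0],"turn": 0},
    {"grip": 0,"delta_pos": [0,0,0.3],"turn": 0},
    {"grip": 0,"delta_pos": [0,0,0.6],"turn": 0},
    {"grip": 0,"delta_pos": [0,0,0.6],"turn": 0},
    {"grip": 0,"delta_pos": [0,0,0.6],"turn": 0},
    {"grip": 0,"delta_pos": [0,0,0.3],"turn": 0},
    {"grip": 0,"delta_pos": [0,0,0],"turn": 0},
    {"grip": 0,"delta_pos": [0,0,0],"turn": 0}
  ]
}}

```text
time_s: 9.4
tcp_pos: [0.4363, 0.1712, 0.121]
orientation: [-0.0, 0.641, 0.767, -0.0]
contact_force: [0.1, 0.6, 0.2]
grip_width: 0.0008
finger_force: 0.0
```

```bash
python3 - <<'E'
from h import *
o=arm.get_obs();print(g(o['tcp_pos']),o['tcp_pos'],o['contact_force'])
a=arm.capture('wrist')[:,:,::-1];s=arm.capture('side')[:,:,::-1][225:345,255:375]
b=np.zeros((600,640,3),np.uint8);b[:400]=a;b[400:,:200]=cv2.resize(s,(200,200));s=arm.capture('scene')[:,:,::-1][190:310,150:300];b[400:,200:450]=cv2.resize(s,(250,200))
cv2.imwrite('pics/w6b.png',b)
E
```

```text
[  0.34284693 -21.76028704] [0.43631518 0.17123581 0.12096691] [0.10619453 0.6145798  0.15113391]
```

View pics/w6b.png

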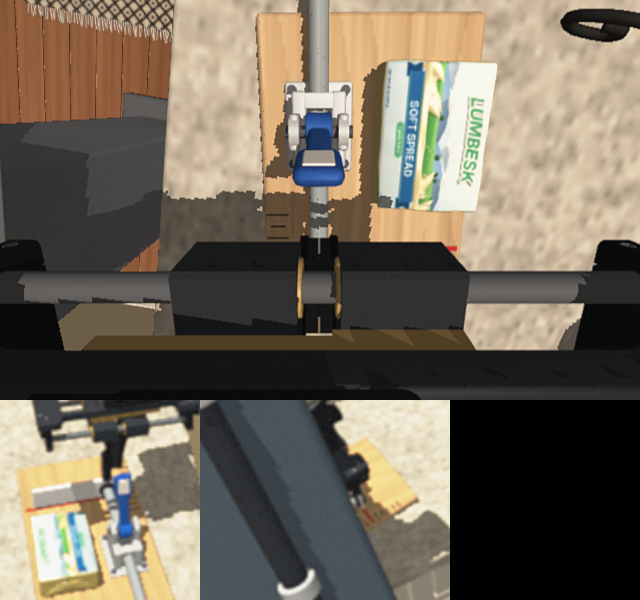

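The closed fingers (column 319) are directly behind the blue paddle at (319,168) and clear of it. Now I push the lever over.

Call:
{"name": "send_rows", "arguments": {
  "rows": [
    {"grip": 0,"delta_pos": [0.26,0,-0.05],"turn": 0},
    {"grip": 0,"delta_pos": [0.26,0,-0.05],"turn": 0},
    {"grip": 0,"delta_pos": [0.28,0,-0.05],"turn": 0},
    {"grip": 0,"delta_pos": [0.28,0,-0.05],"turn": 0},
    {"grip": 0,"delta_pos": [0.21,0,0.012],"turn": 0},
    {"grip": 0,"delta_pos": [0.21,0,0.012],"turn": 0},
    {"grip": 0,"delta_pos": [0.2,0,0.07],"turn": 0},
    {"grip": 0,"delta_pos": [0.2,0,0.07],"turn": 0},
    {"grip": 0,"delta_pos": [0.18,0,0.12],"turn": 0},
    {"grip": 0,"delta_pos": [0.18,0,0.12],"turn": 0},
    {"grip": 0,"delta_pos": [0.14,0,0.16],"turn": 0},
    {"grip": 0,"delta_pos": [0.14,0,0.16],"turn": 0},
    {"grip": 0,"delta_pos": [0.07,0,0.125],"turn": 0},
    {"grip": 0,"delta_pos": [0.07,0,0.125],"turn": 0}
  ]
}}

```text
time_s: 10.95
tcp_pos: [0.4168, 0.2773, 0.0893]
orientation: [-0.0, 0.641, 0.767, -0.0]
contact_force: [0.5, -0.1, 0.7]
grip_width: 0.0005
finger_force: 0.2
```

Call:
{"name": "send_rows", "arguments": {
  "rows": [
    {"grip": 0,"delta_pos": [0.04,0,0.11],"turn": 0},
    {"grip": 0,"delta_pos": [0.04,0,0.11],"turn": 0},
    {"grip": 0,"delta_pos": [0.02,0,0.06],"turn": 0},
    {"grip": 0,"delta_pos": [0.0,0,0.04],"turn": 0},
    {"grip": 0,"delta_pos": [0,0,0],"turn": 0},
    {"grip": 0,"delta_pos": [0,0,0],"turn": 0}
  ]
}}

```text
time_s: 11.55
tcp_pos: [0.4164, 0.2809, 0.0773]
orientation: [0.0, 0.641, 0.767, 0.0]
contact_force: [1.4, -0.5, 0.3]
grip_width: 0.0005
finger_force: 0.0
```

```bash
python3 - <<'E'
from h import *
o=arm.get_obs();print(g(o['tcp_pos']),o['tcp_pos'],o['contact_force'])
E
```

```text
[ 0.50172136 89.67479937] [0.41637441 0.28087235 0.07729899] [ 1.43115062 -0.46699198  0.30178452]
```

Next I lift off and back, then look.

Call:
{"name": "send_rows", "arguments": {
  "rows": [
    {"grip": 0,"delta_pos": [0,0,-0.3],"turn": 0},
    {"grip": 0,"delta_pos": [0,0,-0.8],"turn": 0},
    {"grip": 0,"delta_pos": [0,0,-0.8],"turn": 0},
    {"grip": 0,"delta_pos": [0,0,-0.8],"turn": 0},
    {"grip": 0,"delta_pos": [0,0,-0.8],"turn": 0},
    {"grip": 0,"delta_pos": [-0.8,0,-0.8],"turn": 0},
    {"grip": 0,"delta_pos": [-0.8,0,0],"turn": 0},
    {"grip": 0,"delta_pos": [0,0,0],"turn": 0},
    {"grip": 0,"delta_pos": [0,0,0],"turn": 0}
  ]
}}

```text
time_s: 12.45
tcp_pos: [0.4275, 0.2176, 0.25]
orientation: [0.0, 0.642, 0.767, 0.001]
contact_force: [-0.6, -1.0, -0.2]
grip_width: 0.0005
finger_force: 0.0
```

```bash
python3 - <<'E'
from h import *
meas('pics/w7.png')
a=cv2.imread('pics/w7.png');s=arm.capture('side')[:,:,::-1][225:365,255:395]
b=np.zeros((600,640,3),np.uint8);b[:400]=a;b[400:,:200]=cv2.resize(s,(200,200))
cv2.imwrite('pics/w7b.png',b)
E
```

```text
Traceback (most recent call last):
  File "h.py", line 25, in meas
    v,u=np.nonzero(m);P=np.array([g(plane(c,q,.0125)) for q in zip(u,v)]);print('tcp',g(o['tcp_pos']),o['tcp_pos'][2],'line y',np.median(P[:,1]),len(u))
                                                                                                                                         ~^^^^^
IndexError: too many indices for array: array is 1-dimensional, but 2 were indexed
```

Call:
{"name": "send_rows", "arguments": {
  "rows": [
    {"grip": 0,"delta_pos": [-0.8,0,0],"turn": 0},
    {"grip": 0,"delta_pos": [-0.8,0,0],"turn": 0},
    {"grip": 0,"delta_pos": [-0.8,0,0],"turn": 0},
    {"grip": 0,"delta_pos": [0,0,0],"turn": 0},
    {"grip": 0,"delta_pos": [0,0,0],"turn": 0}
  ]
}}

```text
time_s: 13.0
tcp_pos: [0.4444, 0.1239, 0.2488]
orientation: [-0.001, 0.642, 0.767, -0.0]
contact_force: [-0.7, -0.3, -0.2]
grip_width: 0.0007
finger_force: 0.0
```

```bash
python3 - <<'E'
from h import *
try: meas('pics/w8.png')
except Exception as e: print(e)
a=cv2.imread('pics/w8.png');s=arm.capture('side')[:,:,::-1][225:365,255:395]
b=np.zeros((600,640,3),np.uint8);b[:400]=a;b[400:,:200]=cv2.resize(s,(200,200))
cv2.imwrite('pics/w8b.png',b)
E
```

```text
tcp [ -0.21572769 -69.7382675 ] 0.24883621490706614 line y -64.96897704598132 63
slope deg -0.07810536433291629
60 white [np.float64(-67.0), np.float64(-63.5)] 8 grey [np.float64(-67.0), np.float64(-58.0)]
70 white [np.float64(-67.5), np.float64(-62.5)] 11 grey [np.float64(-67.5), np.float64(-58.0)]
80 white [np.float64(-67.5), np.float64(-62.5)] 11 grey [np.float64(-67.5), np.float64(-58.5)]
90 white [np.float64(-67.5), np.float64(-62.5)] 11 grey [np.float64(-67.5), np.float64(-58.5)]
98 white [np.float64(-67.5), np.float64(-62.5)] 11 grey [np.float64(-67.5), np.float64(-60.5)]
```

View pics/w8b.png

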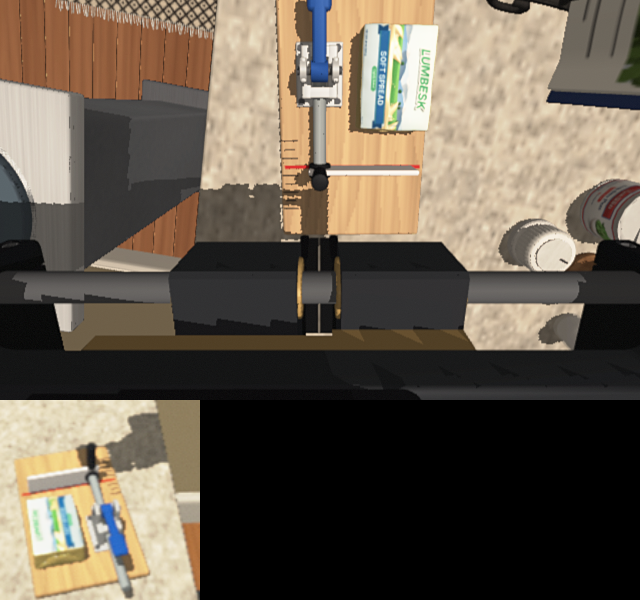

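The plate (row 171) is over the red line, and the lever lies along the rod toward +y, from (320,80) up past the frame edge. No contact force remained at the bottom of the push, so it has snapped shut.

```bash
python3 -c "
from station import arm
print(arm.finish_job())"
```

```text
the job is handed in; nothing more can be done
None
```

The job is handed in: the cheese guide's stop plate stands over the red line (measured within about 0.5 mm), its blue lever is flipped over and looks shut flat in the last pictures, and the lemon's guide was not touched.

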